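# Draw a pressed tile out of the cooling press and lay it between two pigment tins

## Task

Get the recycled-plastic tile, on its steel backing plate, out of the cooling press (only its front half sticks out: press fingertips on it and drag it over the bench), then leave it lying flat midway between the white tin and the blue tin, centred on the row of tins and square to it, the tile's longer (120 mm) side along the row. The plastic is still soft: never press on it with more than 35 N, and do not shift or knock over the tins, the cup mould or the spray can.

Things in the scene. Friction and masses are not known exactly. Their poses are not given: they have to be found in the camera images.
- tile: Loose yellow chip-flecked tile on a steel plate, in all 110 (x) x 120 (y) x 10 mm, about 0.5 kg. Origin: centre of its underside; x points into the press at the start, z up. 50 to 60 mm sticks out. Too wide to grasp. Its soft top grips: pressed down with 10 to 20 N it follows the fingertips over the smooth bench, lagging a little; two spread tips, evenly loaded, hold its yaw, one lets it swivel.
- press_front (a point): Fixed blue cooling press, 100 mm deep, 175 mm wide. The point: middle of its top plate's front (robot-side) edge, 28 mm above the bench; x points into the press, z up. Under the plate is a slot 18 mm high and 131 mm wide between side rails, closed by a back stop 85 mm in, open at the front only. A steel weight on the plate, from 30 mm in, makes it 44 mm high.
- white_tin: Closed round aluminium pigment tin with a white band and white lid disc, 66 mm diameter, 60 mm tall, 0.45 kg, loose. Origin at the centre of its underside. It stands in the middle of a straight row of three tins; its y axis points along the row (to the left).
- blue_tin: The same tin with a blue band and lid disc, at one end of the row (left or right), its centre 225 mm from that of the white tin. Origin at the centre of its underside.
- orange_tin: The same tin with an orange band and lid disc, at the other end of the row, 225 mm from the white tin. Leave alone. Origin at the centre of its underside.
- cup_mould: Bystander: tapered solid aluminium cup mould, 84 mm diameter at the foot, 85 mm tall, loose, left of the press. Origin at the centre of its underside.
- spray_can: Bystander: grey spray can, 54 mm diameter, 160 mm tall, loose, right of the press. Origin at the centre of its underside.
Mind the look-alikes: they are no part of the job. What is shaped like the white_tin but yellow is not meant. There is more than one size of the tile; the job needs the larger.

How it is judged:
On the way:
1. the tile is drawn wholly out of the press, still flat on the bench (x of tile in the frame of press_front below -0.056 m and height (world z) of tile below 0.005 m), for 0.1 s.
At the end, for the whole second after the job is handed in: The tile lies flat on the bench between the white and the blue tin: in the tile's frame both tin centres lie within 8 mm of its y axis (its cross centre line) and 112.5 mm, give or take 7 mm, to either side of its centre; tile and tins are at rest (x of white_tin in the frame of tile between -0.008 and 0.008 m and x of blue_tin in the frame of tile between -0.008 and 0.008 m and ((y of white_tin in the frame of tile between -0.1195 and -0.1055 m and y of blue_tin in the frame of tile between 0.1055 and 0.1195 m) or (y of white_tin in the frame of tile between 0.1055 and 0.1195 m and y of blue_tin in the frame of tile between -0.1195 and -0.1055 m)) and angle between tile's own z axis and vertical below 0.05 rad and linear speed of each of white_tin, blue_tin, tile below 0.02 m/s and height (world z) of tile below 0.003 m); the robot touches nothing.
It fails at once if the tile is pressed with more than 35 N (contact force between tile and the arm above 35 N).
It fails at once if a tin is shifted by more than 8 mm (distance of any of white_tin, blue_tin, orange_tin from where it was at the start of the episode above 0.008 m).
It fails at once if the cup mould or the spray can is shifted by more than 10 mm (distance of any of cup_mould, spray_can from where it was at the start of the episode above 0.01 m).
It also fails if it takes over 64 s, if anything falls off the work surface, if the arm or the gripper's body presses on something with over 40 N, if the wrist force passes 120 N, or if a joint passes its speed limit or range.

## Robot

A 6-joint arm with a two-finger parallel gripper is mounted at the origin on the work surface. World frame = base frame: x ahead of the robot, y to its left, z up, the work surface at z = 0. Lengths are in m, angles in rad, forces in N, time in s.
With the tool pointing down it reaches from about 0.35 to 0.975 m from the base axis. Payload 17.4 kg.
Tool frame: the origin (TCP) lies between the finger pads; the fingertips stand 11 mm ahead of it and the grasp point (between the pads) lies 8 mm behind it; z points along the fingers, x is the direction in which the jaws open and shut, and the axes are right-handed (so a half turn about z gives the same grasp; the last joint's range is limited). The gripper opens to 85 mm and grips with 20 to 120 N. Pads are 22 mm wide; open, the fingers measure 114 mm over their backs; the gripper's body (76 mm by 85 mm) begins 54 mm behind the grasp point. The pads swing forward as they close: fully open they stand 13 mm farther back than shut.
Start: joints at [1.078, 0.116, 1.442, -0, 1.584, -0.038], TCP at [0.297, 0.606, 0.242] pointing down, gripper open.
Joint ranges: [-2.83, 2.83], [-0.83, 2.19], [0.07, 2.5], [-1.14, 4.28], [0.01, 3], [-2.97, 2.97]. Speed limits (rad/s): [1.89, 1.89, 2.22, 3.14, 3.14, 3.14].

## Interface

Orientations are given as a unit quaternion [x, y, z, w].
In Python, from bench import manip gives the robot as it stands.
- The arm moves only by the tool servo_tool, never from a script. Its arguments are lists of equal length, an entry for each row: "travel": the shift along the tool's x, y, z in mm, a list of three; "delta_rot": the turn, a rotation vector about the tool's x, y, z in degrees, a list of three. In form: {"travel": [[dx, dy, dz], ...], "delta_rot": [[ax, ay, az], ...]}. A call has 1 to 8 rows; each row shifts and turns the commanded pose from where the row before left it, along the tool's axes as they then stand; what a row does not reach is not made up. A row lasts 1/10 s, in which the tool goes at most 50 mm and 8.59 degrees, less where a joint would pass 70% of its speed; a pose out of reach is approached as far as the arm can. A call with a gripper value outside its range is refused whole. "fingers" is the gripper's target within -1 to 1 (shut at 1, half-way at 0, fully open at -1), set as the call begins (left out, the last holds). The fingers move at their own pace and stop on an object; "newtons" is the grip in N (left out, the last holds). Time passes only in rows, so rows that do not move let the fingers close. It gives the time, the measured TCP pose, the force and the opening at its end, in the units of the state.
- manip.get_state(): the state, without advancing time (a new reading comes with each control period).
- manip.capture(name): name is "side" or "top"; returns a dict with "image" (480x640x3 uint8, red, green, blue), "range_z" (480x640 float32, m along the optical axis (not along the pixel's ray), 0 where there is no reading), "fx", "fy", "cx", "cy" (pixels), "R" (3x3) and "t" (3): a world point X has camera coordinates R X + t. Camera axes: x right, y down, z forward; pixel columns grow to the right and rows downward; lengths in m; the calibration is good to about 2 mm. A picture is of the moment at which its call begins.
- manip.finish_job(): hands the job in, once; it reports no verdict.
The state is a dict: "time_s": time; "qpos": joint angles; "qvel": joint speeds; "joint_torque": joint torques, N m; "tcp_pos": TCP position; "eef_rot": TCP orientation; "ft_force": force on the tool from outside, world axes, zero at the start; "torque": the same for the moment, N m; "finger_gap": finger opening in m.
Only numpy, scipy, OpenCV 4.12 (cv2) and the standard library are available. Lean on these libraries where they do the work, as an engineer would, in place of code of your own. Each camera call takes 0.05 s, during which the arm holds its last target.

## Working session

There is one attempt and no reset: what is moved stays moved. The work goes in short steps, Python scripts to look and compute and a tool call to move; the robot and the scene stay as the last step left them, time stands still between calls to the robot, and variables do not carry over. Pictures are saved under pics/ and viewed, and the job is handed in when it is done.

Besides the shell and the picture viewer there is one more tool, called after "Emit:" as name(argument=value, ...) on one line, values as JSON. servo_tool: Moves the arm, as the interface text tells. Its arguments: {"type":"object","properties":{"travel":{"type":"array","items":{"type":"array","items":{"type":"number"}}},"delta_rot":{"type":"array","items":{"type":"array","items":{"type":"number"}}},"fingers":{"type":"number"},"newtons":{"type":"number"}},"required":["travel","delta_rot"]}

```bash
mkdir -p pics; ls; cat > h.py <<'E'
import numpy as np, cv2
from bench import manip
def cap(n,save=None):
    c=manip.capture(n)
    if save: cv2.imwrite('pics/'+save,cv2.cvtColor(c['image'],cv2.COLOR_RGB2BGR))
    return c
def world(c):
    z=c['range_z'].astype(float); v,u=np.mgrid[0:480,0:640]
    P=np.stack([(u-c['cx'])/c['fx']*z,(v-c['cy'])/c['fy']*z,z],-1)
    W=(P-np.array(c['t']))@np.array(c['R'])
    W[z<=0]=np.nan
    return W
E
python3 - <<'E'
from h import *
import pickle
for n in ('top','side'):
    c=cap(n,n+'0.png'); pickle.dump(c,open(n+'0.pkl','wb'))
    R=np.array(c['R']);t=np.array(c['t']);print(n,-R.T@t,R.round(2).tolist(),c['fx'])
print(manip.get_state())
E
```

```text
pics
top [0.38329539 0.00307833 1.01413687] [[-0.09, -1.0, -0.01], [-0.97, 0.09, -0.21], [0.21, -0.01, -0.98]] 451.20092769361924
side [0.51362423 0.61946976 0.5221964 ] [[-0.99, -0.13, 0.01], [-0.09, 0.59, -0.8], [0.1, -0.79, -0.6]] 450.6611565501922
{'time_s': 0.1, 'qpos': array([ 1.07819759e+00,  1.16451004e-01,  1.44222895e+00,  1.00883572e-05,
        1.58401402e+00, -3.77993083e-02]), 'qvel': array([ 0.00123874, -0.00141616, -0.0015928 ,  0.00073418,  0.00039125,
       -0.00121594]), 'joint_torque': array([-4.57121803e-05, -7.33666921e+01, -6.33781457e+01, -1.38205619e-04,
        5.47856776e-03, -8.26347673e-06]), 'tcp_pos': array([0.29643887, 0.60623106, 0.24160831]), 'eef_rot': array([ 8.48316448e-01,  5.29489283e-01, -4.80328917e-04,  2.69332355e-04]), 'ft_force': array([-0.03498666,  0.53617134, -0.31393685]), 'torque': array([-0.00864524,  0.03655223,  0.0094025 ]), 'finger_gap': 0.08522774161856991}
```

View pics/top0.png

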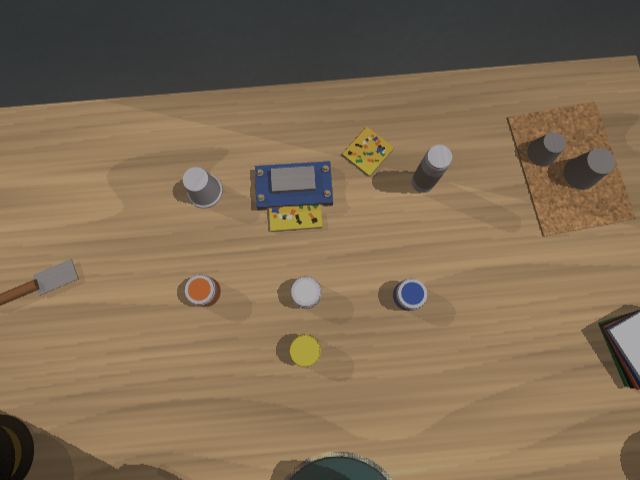

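View pics/side0.png

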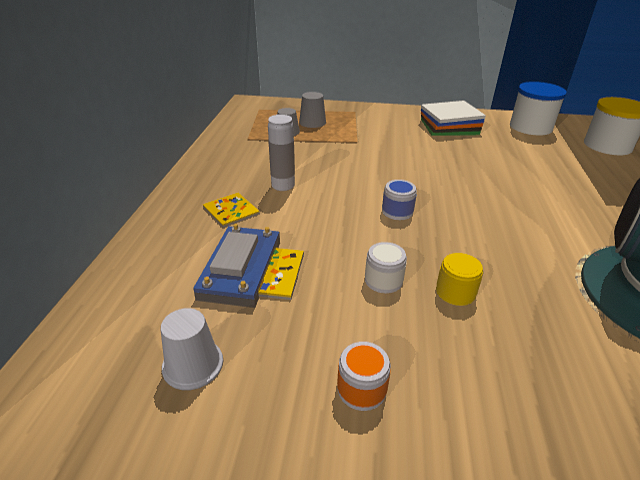

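The top view shows the tile half out of the press at (295,218). The loose small tile at (367,152) is a decoy. The white tin is at (306,292), blue at (411,294) and orange at (201,290). The yellow tin at (305,350) is also a decoy. Next I'll measure positions and check a close crop.

```bash
cat > m.py <<'E'
from h import *
import pickle
c=pickle.load(open('top0.pkl','rb')); W=world(c); im=c['image']; hsv=cv2.cvtColor(im,cv2.COLOR_RGB2HSV)
cv2.imwrite('pics/crop0.png',cv2.resize(cv2.cvtColor(im[130:250,220:420],cv2.COLOR_RGB2BGR),(800,480),interpolation=cv2.INTER_CUBIC))
def circ(name,u,v,z,tol=.006,r=30):
    m=np.zeros((480,640),bool); m[v-r:v+r,u-r:u+r]=1
    m&=abs(W[...,2]-z)<tol
    m=m.astype(np.uint8)
    n,l,s,_=cv2.connectedComponentsWithStats(m); 
    k=1+np.argmax(s[1:,4]); p=W[l==k]
    (x,y),rad=cv2.minEnclosingCircle((p[:,:2]*1000).astype(np.float32))
    print(name,'n',len(p),'circ',round(x,1),round(y,1),'r',round(rad,1),'mean',(p.mean(0)*1000).round(1))
    return p
for n,u,v,z in (('white',306,292,.06),('blue',411,294,.06),('orange',201,290,.06),('yellow',305,350,.06),('cup',196,181,.085),('spray',438,158,.16)):
    circ(n,u,v,z)
def rect(name,u0,u1,v0,v1,mask):
    mm=np.zeros((480,640),bool); mm[v0:v1,u0:u1]=1; mm&=mask
    p=W[mm]; p=p[~np.isnan(p[:,0])]
    print(name,len(p),'meanz',p[:,2].mean().round(4),cv2.minAreaRect((p[:,:2]*1000).astype(np.float32)), (p[:,:2].min(0)*1000).round(),(p[:,:2].max(0)*1000).round())
Z=W[...,2]
rect('tile',255,335,190,240,(abs(Z-.010)<.006))
rect('press',245,340,150,215,(abs(Z-.028)<.006))
rect('weight',245,340,150,215,(abs(Z-.044)<.006))
rect('small',335,400,120,180,(Z>.005)&(Z<.02))
print('bench',np.nanmedian(Z[230:270,320:400]))
E
python3 m.py
```

```text
white n 737 circ 475.2 26.0 r 32.7 mean [474.5  25.9  60.5]
blue n 736 circ 451.4 -197.2 r 32.8 mean [ 450.6 -196.4   60.6]
orange n 726 circ 499.0 248.6 r 32.5 mean [498.7 248.2  60.6]
yellow n 796 circ 354.5 37.5 r 32.6 mean [354.5  37.4  60.6]
cup n 535 circ 735.3 243.4 r 29.2 mean [735.  242.7  85.3]
spray n 472 circ 712.0 -266.8 r 25.5 mean [ 711.2 -266.9  160.6]
tile 1307 meanz 0.0105 ((639.9630126953125, 36.74729919433594), (93.93108367919922, 191.2635040283203), 4.176098346710205) [597. -55.] [694. 131.]
press 2032 meanz 0.0287 ((726.4144287109375, 34.317161560058594), (175.10435485839844, 101.98200225830078), 88.53295135498047) [673. -54.] [778. 123.]
weight 1077 meanz 0.0445 ((727.1124877929688, 34.34551239013672), (156.3025665283203, 69.13060760498047), 88.70182800292969) [691. -44.] [762. 113.]
small 1292 meanz 0.0085 ((807.1768798828125, -140.62554931640625), (145.36965942382812, 142.40969848632812), 79.13638305664062) [ 731. -214.] [882. -73.]
bench 0.0007595369067439804
```

```bash
cat >> m.py <<'E'
sel=np.zeros((480,640),bool)
print('press front edge fit, tile edges')
def line(pts):
    vx,vy,x0,y0=cv2.fitLine((pts[:,:2]*1000).astype(np.float32),cv2.DIST_HUBER,0,.01,.01).ravel(); 
    a=np.degrees(np.arctan2(vy,vx)); return round(a,2),round(x0,1),round(y0,1)
def edge(mask,axis,us,last):
    out=[]
    for k in us:
        idx=np.where(mask[:,k] if axis=='v' else mask[k,:])[0]
        if len(idx)==0: continue
        i=idx[-1] if last else idx[0]
        out.append(W[i,k] if axis=='v' else W[k,i])
    return np.array(out)
box=np.zeros((480,640),bool); box[150:240,245:340]=1
T=box&(Z>.006)&(Z<.016); T[:205]=0
P=box&(Z>.022)&(Z<.034)
print('tile front',line(edge(T,'v',range(274,318),True)))
print('tile left',line(edge(T,'h',range(210,228),False)),'right',line(edge(T,'h',range(210,226),True)))
print('press front',line(edge(P,'v',range(262,328),True)))
print('press left',line(edge(P,'h',range(170,204),False)),'right',line(edge(P,'h',range(168,200),True)))
E
python3 m.py
```

```text
white n 737 circ 475.2 26.0 r 32.7 mean [474.5  25.9  60.5]
blue n 736 circ 451.4 -197.2 r 32.8 mean [ 450.6 -196.4   60.6]
orange n 726 circ 499.0 248.6 r 32.5 mean [498.7 248.2  60.6]
yellow n 796 circ 354.5 37.5 r 32.6 mean [354.5  37.4  60.6]
cup n 535 circ 735.3 243.4 r 29.2 mean [735.  242.7  85.3]
spray n 472 circ 712.0 -266.8 r 25.5 mean [ 711.2 -266.9  160.6]
tile 1307 meanz 0.0105 ((639.9630126953125, 36.74729919433594), (93.93108367919922, 191.2635040283203), 4.176098346710205) [597. -55.] [694. 131.]
press 2032 meanz 0.0287 ((726.4144287109375, 34.317161560058594), (175.10435485839844, 101.98200225830078), 88.53295135498047) [673. -54.] [778. 123.]
weight 1077 meanz 0.0445 ((727.1124877929688, 34.34551239013672), (156.3025665283203, 69.13060760498047), 88.70182800292969) [691. -44.] [762. 113.]
small 1292 meanz 0.0085 ((807.1768798828125, -140.62554931640625), (145.36965942382812, 142.40969848632812), 79.13638305664062) [ 731. -214.] [882. -73.]
bench 0.0007595369067439804
press front edge fit, tile edges
tile front (np.float32(89.67), np.float32(624.3), np.float32(37.2))
tile left (np.float32(1.46), np.float32(654.0), np.float32(95.0)) right (np.float32(-0.3), np.float32(643.9), np.float32(-21.9))
press front (np.float32(88.73), np.float32(676.1), np.float32(24.4))
press left (np.float32(-0.9), np.float32(733.7), np.float32(120.5)) right (np.float32(-1.27), np.float32(718.9), np.float32(-51.9))
```

View pics/crop0.png

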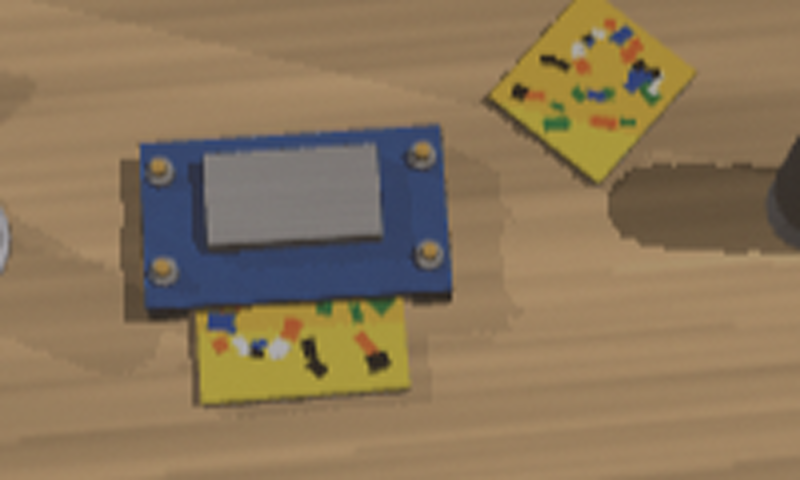

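Nearby look-alikes are the tile in the press (295,218) against the small tile (367,152), and the white tin (306,292) against the yellow one (305,350). The crop confirms the press tile: front edge x≈624, y −22…95, about 52 mm protruding. The tins are 224 mm apart, so the measured spacing agrees with the task. The row is yawed about −6.1°, and the target centre is about (463,−85.5).

I'll turn the tool first.

Emit:
servo_tool(travel=[[0,0,0],[0,0,0],[0,0,0],[0,0,0]], delta_rot=[[0,0,-6.35],[0,0,-6.35],[0,0,-6.35],[0,0,-6.35]], fingers=-0.8)

```text
time_s: 0.5
tcp_pos: [0.2965, 0.6063, 0.2419]
eef_rot: [0.71, 0.705, -0.0, 0.0]
ft_force: [-0.6, -0.2, 0.9]
finger_gap: 0.0765
```

```bash
cat > d.py <<'E'
import sys,numpy as np
from bench import manip
from scipy.spatial.transform import Rotation as Ro
s=manip.get_state(); R=Ro.from_quat(s['eef_rot']).as_matrix()
yaw=np.degrees(np.arctan2(R[1,0],R[0,0]))
print('t',s['time_s'],'tcp',(s['tcp_pos']*1000).round(1),'toolx yaw',yaw.round(2),'zaxis',R[:,2].round(4),'F',s['ft_force'].round(1),'M',s['torque'].round(2),'gap',round(s['finger_gap'],4))
if len(sys.argv)>1:
    t=np.array(list(map(float,sys.argv[1:4])))
    print('tool travel mm',(R.T@(t-s['tcp_pos']*1000)).round(1))
E
python3 d.py 645 37 242
```

```text
t 0.5 tcp [296.5 606.3 241.9] toolx yaw 89.6 zaxis [-3.e-04 -7.e-04 -1.e+00] F [-0.6 -0.2  0.9] M [-0.03  0.01 -0.04] gap 0.0765
tool travel mm [-5.668e+02  3.524e+02  1.000e-01]
```

Emit:
servo_tool(travel=[[-30,20,0],[-38,24,0],[-38,24,0],[-38,24,0],[-38,24,0],[-38,24,0],[-38,24,0],[-38,24,0]], delta_rot=[[0,0,0],[0,0,0],[0,0,0],[0,0,0],[0,0,0],[0,0,0],[0,0,0],[0,0,0]])

```text
time_s: 1.3
tcp_pos: [0.4816, 0.3065, 0.2421]
eef_rot: [0.711, 0.703, -0.0, -0.0]
ft_force: [0.1, 0.6, -0.0]
finger_gap: 0.0767
```

Emit:
servo_tool(travel=[[-38,24,0],[-38,24,0],[-38,24,0],[-38,24,0],[-38,24,0],[-38,24,0],[-30,20,0],[0,0,0]], delta_rot=[[0,0,0],[0,0,0],[0,0,0],[0,0,0],[0,0,0],[0,0,0],[0,0,0],[0,0,0]])

```text
time_s: 2.1
tcp_pos: [0.6435, 0.0449, 0.2412]
eef_rot: [0.712, 0.702, -0.001, -0.0]
ft_force: [0.6, -0.4, 0.3]
finger_gap: 0.0769
```

```bash
python3 d.py 645 37 60
```

```text
t 2.1 tcp [643.5  44.9 241.2] toolx yaw 89.15 zaxis [-1.3e-03 -8.0e-04 -1.0e+00] F [ 0.6 -0.4  0.3] M [ 0.04 -0.01  0.01] gap 0.0769
tool travel mm [ -7.7   1.9 181.2]
```

Emit:
servo_tool(travel=[[-4,1,30],[-4,1,40],[0,0,40],[0,0,40],[0,0,30],[0,0,15],[0,0,0],[0,0,0]], delta_rot=[[0,0,0],[0,0,0],[0,0,0],[0,0,0],[0,0,0],[0,0,0],[0,0,0],[0,0,0]])

```text
time_s: 2.9
tcp_pos: [0.6446, 0.0406, 0.0487]
eef_rot: [0.711, 0.703, 0.0, 0.0]
ft_force: [0.0, 0.9, 0.7]
finger_gap: 0.0767
```

```bash
python3 d.py 645 37 21; python3 - <<'E'
from h import *
c=cap('top','top1.png'); c=cap('side','side1.png')
E
```

```text
t 2.9 tcp [644.6  40.6  48.7] toolx yaw 89.35 zaxis [ 0.0012  0.     -1.    ] F [0.  0.9 0.7] M [0.03 0.08 0.03] gap 0.0767
tool travel mm [-3.6  0.4 27.7]
```

View pics/side1.png

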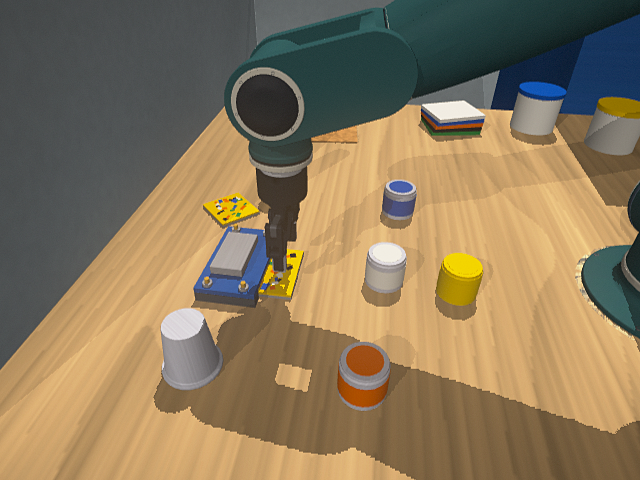

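The side view shows the fingertips at about (280,265), just above the tile's exposed part and clear of the press.

Emit:
servo_tool(travel=[[-3,0,6],[0,0,6],[0,0,4],[0,0,2],[0,0,0]], delta_rot=[[0,0,0],[0,0,0],[0,0,0],[0,0,0],[0,0,0]])

```text
time_s: 3.5
tcp_pos: [0.6438, 0.0374, 0.0288]
eef_rot: [0.711, 0.703, -0.0, -0.0]
ft_force: [-0.6, 0.3, 0.1]
finger_gap: 0.0765
```

Emit:
servo_tool(travel=[[0,0,2],[0,0,2],[0,0,0]], delta_rot=[[0,0,0],[0,0,0],[0,0,0]])

```text
time_s: 3.8
tcp_pos: [0.6439, 0.0374, 0.025]
eef_rot: [0.711, 0.703, -0.0, -0.0]
ft_force: [-0.3, 0.2, 1.1]
finger_gap: 0.0769
```

Emit:
servo_tool(travel=[[0,0,1.5],[0,0,1.5],[0,0,0]], delta_rot=[[0,0,0],[0,0,0],[0,0,0]])

```text
time_s: 4.1
tcp_pos: [0.6439, 0.0374, 0.022]
eef_rot: [0.711, 0.703, -0.0, -0.0]
ft_force: [-0.1, -0.2, -0.7]
finger_gap: 0.0767
```

Emit:
servo_tool(travel=[[0,0,1],[0,0,0]], delta_rot=[[0,0,0],[0,0,0]])

```text
time_s: 4.3
tcp_pos: [0.644, 0.0374, 0.0212]
eef_rot: [0.711, 0.703, -0.0, -0.0]
ft_force: [-0.0, -0.0, 0.2]
finger_gap: 0.0772
```

Emit:
servo_tool(travel=[[0,0,1],[0,0,0]], delta_rot=[[0,0,0],[0,0,0]])

```text
time_s: 4.5
tcp_pos: [0.644, 0.0374, 0.0202]
eef_rot: [0.711, 0.703, -0.0, -0.0]
ft_force: [-0.4, 0.2, 0.5]
finger_gap: 0.077
```

Emit:
servo_tool(travel=[[0,0,1],[0,0,1],[0,0,0]], delta_rot=[[0,0,0],[0,0,0],[0,0,0]])

```text
time_s: 4.8
tcp_pos: [0.6439, 0.0374, 0.0181]
eef_rot: [0.711, 0.703, -0.0, -0.0]
ft_force: [-0.1, 0.4, -0.5]
finger_gap: 0.0769
```

Emit:
servo_tool(travel=[[0,0,1],[0,0,1],[0,0,0]], delta_rot=[[0,0,0],[0,0,0],[0,0,0]])

```text
time_s: 5.1
tcp_pos: [0.6439, 0.0374, 0.0161]
eef_rot: [0.711, 0.703, -0.0, -0.0]
ft_force: [0.3, -0.1, -0.4]
finger_gap: 0.0769
```

Emit:
servo_tool(travel=[[0,0,1],[0,0,0]], delta_rot=[[0,0,0],[0,0,0]])

```text
time_s: 5.3
tcp_pos: [0.644, 0.0373, 0.0152]
eef_rot: [0.711, 0.703, -0.0, -0.0]
ft_force: [-0.8, -1.9, 0.5]
finger_gap: 0.0768
```

Emit:
servo_tool(travel=[[0,0,0.5],[0,0,0]], delta_rot=[[0,0,0],[0,0,0]])

```text
time_s: 5.5
tcp_pos: [0.644, 0.0373, 0.0148]
eef_rot: [0.711, 0.703, -0.0, -0.0]
ft_force: [0.5, -0.1, 0.6]
finger_gap: 0.0766
```

Emit:
servo_tool(travel=[[0,0,0.5],[0,0,0]], delta_rot=[[0,0,0],[0,0,0]])

```text
time_s: 5.7
tcp_pos: [0.644, 0.0374, 0.0142]
eef_rot: [0.711, 0.703, -0.0, -0.0]
ft_force: [0.6, -0.2, 0.5]
finger_gap: 0.0768
```

```bash
python3 d.py
```

```text
t 5.7 tcp [644.   37.4  14.2] toolx yaw 89.34 zaxis [-1.e-04 -0.e+00 -1.e+00] F [ 0.6 -0.2  0.5] M [ 0.02 -0.03  0.03] gap 0.0768
```

Emit:
servo_tool(travel=[[0,0,0.5],[0,0,0.5],[0,0,0]], delta_rot=[[0,0,0],[0,0,0],[0,0,0]])

```text
time_s: 6.0
tcp_pos: [0.6439, 0.0374, 0.0132]
eef_rot: [0.711, 0.703, -0.0, -0.0]
ft_force: [1.7, 0.3, 0.9]
finger_gap: 0.0768
```

Emit:
servo_tool(travel=[[0,0,0.5],[0,0,0]], delta_rot=[[0,0,0],[0,0,0]])

```text
time_s: 6.2
tcp_pos: [0.644, 0.0373, 0.0127]
eef_rot: [0.711, 0.703, -0.0, -0.0]
ft_force: [-0.4, -0.4, -0.1]
finger_gap: 0.0769
```

Emit:
servo_tool(travel=[[0,0,0.5],[0,0,0]], delta_rot=[[0,0,0],[0,0,0]])

```text
time_s: 6.4
tcp_pos: [0.644, 0.0374, 0.0122]
eef_rot: [0.711, 0.703, -0.0, -0.0]
ft_force: [-0.2, -0.4, -0.6]
finger_gap: 0.0767
```

Emit:
servo_tool(travel=[[0,0,0.5],[0,0,0]], delta_rot=[[0,0,0],[0,0,0]])

```text
time_s: 6.6
tcp_pos: [0.644, 0.0374, 0.0118]
eef_rot: [0.711, 0.703, -0.0, 0.0]
ft_force: [-0.5, 0.1, -0.1]
finger_gap: 0.0767
```

Emit:
servo_tool(travel=[[0,0,0.5],[0,0,0]], delta_rot=[[0,0,0],[0,0,0]])

```text
time_s: 6.8
tcp_pos: [0.644, 0.0374, 0.0112]
eef_rot: [0.711, 0.703, -0.0, -0.0]
ft_force: [0.3, -0.5, -0.7]
finger_gap: 0.0764
```

Emit:
servo_tool(travel=[[0,0,0.5],[0,0,0]], delta_rot=[[0,0,0],[0,0,0]])

```text
time_s: 7.0
tcp_pos: [0.6441, 0.0374, 0.0111]
eef_rot: [0.711, 0.703, 0.0, 0.0]
ft_force: [-2.1, 0.2, 4.4]
finger_gap: 0.077
```

Contact is at TCP z≈11 mm. I'll load it gently.

Emit:
servo_tool(travel=[[0,0,0.4],[0,0,0]], delta_rot=[[0,0,0],[0,0,0]])

```text
time_s: 7.2
tcp_pos: [0.6442, 0.0373, 0.0111]
eef_rot: [0.711, 0.703, 0.0, 0.0]
ft_force: [-3.2, -0.3, 8.2]
finger_gap: 0.0768
```

```bash
python3 d.py
```

```text
t 7.2 tcp [644.2  37.3  11.1] toolx yaw 89.34 zaxis [ 5.e-04  0.e+00 -1.e+00] F [-3.2 -0.3  8.2] M [-0.01  0.58  0.  ] gap 0.0768
```

Emit:
servo_tool(travel=[[0,0,0.3],[0,0,0.3],[0,0,0]], delta_rot=[[0,0,0],[0,0,0],[0,0,0]])

```text
time_s: 7.5
tcp_pos: [0.6445, 0.0374, 0.0111]
eef_rot: [0.711, 0.703, 0.0, 0.0]
ft_force: [-4.1, 0.4, 12.3]
finger_gap: 0.0769
```

Emit:
servo_tool(travel=[[0,-2,0],[0,-4,0],[0,-4,0],[0,0,0]], delta_rot=[[0,0,0],[0,0,0],[0,0,0],[0,0,0]])

```text
time_s: 7.9
tcp_pos: [0.6347, 0.0375, 0.0111]
eef_rot: [0.711, 0.703, 0.001, 0.001]
ft_force: [-1.2, 0.7, 9.6]
finger_gap: 0.0766
```

```bash
python3 d.py
```

```text
t 7.9 tcp [634.7  37.5  11.1] toolx yaw 89.34 zaxis [ 0.0023  0.     -1.    ] F [-1.2  0.7  9.6] M [ 0.01  0.28 -0.03] gap 0.0766
```

Emit:
servo_tool(travel=[[0,0,0.4],[0,-3,0],[0,-5,0],[0,-5,0],[0,-5,0]], delta_rot=[[0,0,0],[0,0,0],[0,0,0],[0,0,0],[0,0,0]])

```text
time_s: 8.4
tcp_pos: [0.6174, 0.0377, 0.0111]
eef_rot: [0.711, 0.703, 0.001, 0.001]
ft_force: [3.9, 0.5, 9.9]
finger_gap: 0.0764
```

```bash
python3 d.py;  python3 - <<'E'
from h import *
c=cap('side'); cv2.imwrite('pics/side2.png',cv2.resize(cv2.cvtColor(c['image'][160:340,170:410],cv2.COLOR_RGB2BGR),(800,600),interpolation=cv2.INTER_CUBIC))
c=cap('top'); cv2.imwrite('pics/top2.png',cv2.resize(cv2.cvtColor(c['image'][130:310,220:460],cv2.COLOR_RGB2BGR),(800,600),interpolation=cv2.INTER_CUBIC))
E
```

```text
t 8.4 tcp [617.4  37.7  11.1] toolx yaw 89.35 zaxis [ 0.004  0.    -1.   ] F [3.9 0.5 9.9] M [-0.05 -0.68  0.03] gap 0.0764
```

View pics/side2.png

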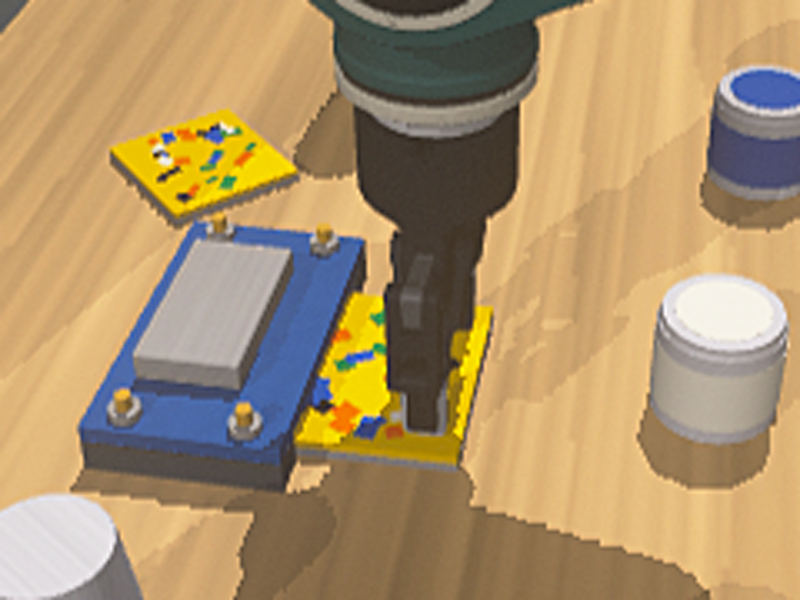

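View pics/top2.png

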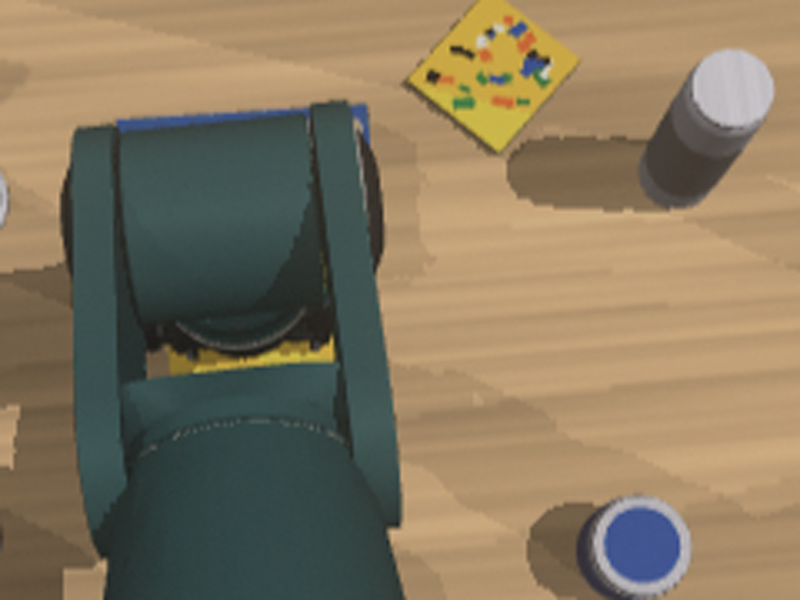

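The side view shows the tile following the fingertips (tip at (425,415), tile sliding straight out). The pull continues.

Emit:
servo_tool(travel=[[0,-4,0.3],[0,-6,0],[0,-6,0],[0,-6,0],[0,-5,0]], delta_rot=[[0,0,0],[0,0,0],[0,0,0],[0,0,0],[0,0,0]])

```text
time_s: 9.0
tcp_pos: [0.5906, 0.038, 0.011]
eef_rot: [0.711, 0.703, 0.002, 0.002]
ft_force: [5.1, -0.4, 12.2]
finger_gap: 0.0767
```

Emit:
servo_tool(travel=[[0,-6,0],[0,-6,0],[0,-6,0],[0,-5,0],[0,-3,0],[0,0,0]], delta_rot=[[0,0,0],[0,0,0],[0,0,0],[0,0,0],[0,0,0],[0,0,0]])

```text
time_s: 9.6
tcp_pos: [0.5643, 0.0383, 0.011]
eef_rot: [0.711, 0.703, 0.001, 0.001]
ft_force: [-0.3, 0.9, 16.1]
finger_gap: 0.0766
```

```bash
python3 d.py;  python3 - <<'E'
from h import *
c=cap('side'); cv2.imwrite('pics/side3.png',cv2.resize(cv2.cvtColor(c['image'][160:340,170:410],cv2.COLOR_RGB2BGR),(800,600),interpolation=cv2.INTER_CUBIC))
E
```

```text
t 9.6 tcp [564.3  38.3  11. ] toolx yaw 89.35 zaxis [ 0.0039  0.     -1.    ] F [-0.3  0.9 16.1] M [-0.1   0.11 -0.01] gap 0.0766
```

View pics/side3.png

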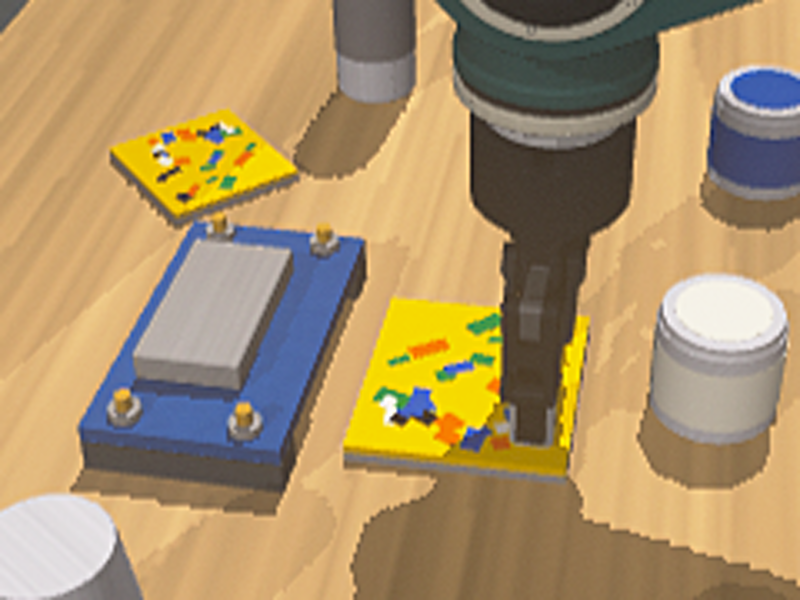

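The tile is clear of the press: there's a visible gap between the press front at (290,450) and the tile's back edge at (345,455). I'll lift off, measure, and re-press at its centre.

Emit:
servo_tool(travel=[[0,0,-5],[0,0,-25],[0,0,-40],[0,0,-40],[0,0,-20],[0,0,0]], delta_rot=[[0,0,0],[0,0,0],[0,0,0],[0,0,0],[0,0,0],[0,0,0]])

```text
time_s: 10.25
tcp_pos: [0.5642, 0.0383, 0.1426]
eef_rot: [0.711, 0.703, 0.002, 0.002]
ft_force: [1.4, 1.0, -1.1]
finger_gap: 0.0769
```

```bash
cat > tile.py <<'E'
from h import *
import sys,pickle
from scipy.optimize import least_squares
def meas(name,save=None,ctr=(600,37),R=95):
    c=cap(name,save); W=world(c); Z=W[...,2]
    hsv=cv2.cvtColor(c['image'],cv2.COLOR_RGB2HSV)
    m=(Z>.0055)&(Z<.016)&(np.hypot(W[...,0]*1000-ctr[0],W[...,1]*1000-ctr[1])<R)
    n,l,s,_=cv2.connectedComponentsWithStats(m.astype(np.uint8)); k=1+np.argmax(s[1:,4])
    m=l==k
    p=W[m][:,:2]*1000
    r=cv2.minAreaRect(p.astype(np.float32))
    print(name,len(p),'z',np.median(W[m][:,2]).round(4),'minrect',np.round(r[0],1),np.round(r[1],1),round(r[2],2))
    # template fit: rectangle 110x120 maximal coverage of tile points & not of bench points
    b=(abs(Z)<.0035)&(np.hypot(W[...,0]*1000-ctr[0],W[...,1]*1000-ctr[1])<R)
    q=W[b][:,:2]*1000
    def inside(pts,x,s=1.2):
        a=np.radians(x[2]); d=pts-x[:2]
        u=d[:,0]*np.cos(a)+d[:,1]*np.sin(a); v=-d[:,0]*np.sin(a)+d[:,1]*np.cos(a)
        g=lambda w:1/(1+np.exp(-w/s))
        return g(55-abs(u))*g(60-abs(v))
    from scipy.optimize import minimize
    f=lambda x:(1-inside(p,x)).sum()+inside(q,x).sum()
    best=min((minimize(f,[r[0][0]+a,r[0][1]+bb,y0],method='Nelder-Mead',options=dict(initial_simplex=[[r[0][0]+a,r[0][1]+bb,y0],[r[0][0]+a+5,r[0][1]+bb,y0],[r[0][0]+a,r[0][1]+bb+5,y0],[r[0][0]+a,r[0][1]+bb,y0+4]],maxiter=400)) for a in (-5,5) for bb in (-5,5) for y0 in (-6,0)),key=lambda o:o.fun)
    print('  fit',best.x.round(2),'cost',round(best.fun,1))
    return best.x
if __name__=='__main__':
    ctr=tuple(map(float,sys.argv[2:4])) if len(sys.argv)>3 else (600,37)
    meas('side',sys.argv[1]+'_s.png',ctr); meas('top',sys.argv[1]+'_t.png',ctr)
E
python3 d.py; python3 tile.py m1
```

```text
t 10.25 tcp [564.2  38.3 142.6] toolx yaw 89.34 zaxis [ 5.e-03  1.e-04 -1.e+00] F [ 1.4  1.  -1.1] M [0.03 0.02 0.  ] gap 0.0769
side 3071 z 0.0106 minrect [601.9  38.1] [123.3 110.4] 89.77
  fit [ 6.022e+02  3.765e+01 -4.600e-01] cost 255.0
top 784 z 0.0107 minrect [562.8  39.3] [ 45.6 116.7] 2.44
  fit [599.11  36.89  -0.61] cost 60.0
```

View pics/m1_s.png

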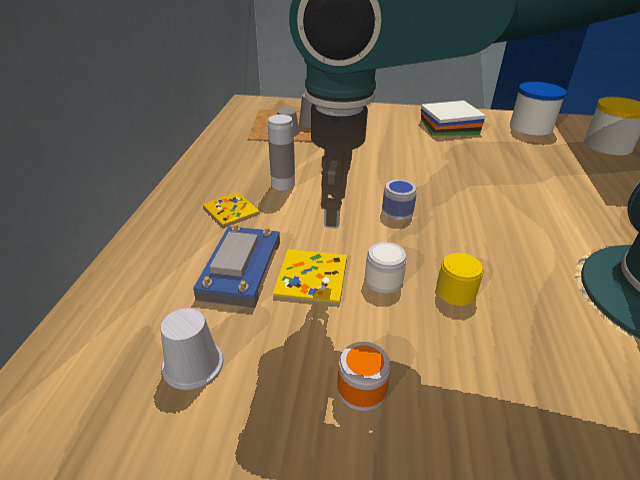

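The tile is centred at about (601,37.5) with yaw −0.5° (side fit (602,37.7), top fit (599,36.9) partly occluded). It sits about 75 mm in front of the press edge.

Next I re-press at the tile centre.

Emit:
servo_tool(travel=[[0,15,0],[-1,22,10],[0,0,35],[0,0,40],[0,0,30],[0,0,12],[0,0,0],[0,0,0]], delta_rot=[[0,0,0],[0,0,0],[0,0,0],[0,0,0],[0,0,0],[0,0,0],[0,0,0],[0,0,0]])

```text
time_s: 11.15
tcp_pos: [0.5996, 0.0368, 0.0114]
eef_rot: [0.711, 0.703, -0.0, -0.0]
ft_force: [-0.3, 0.4, 0.6]
finger_gap: 0.077
```

```bash
python3 d.py 601 37.5 11
```

```text
t 11.15 tcp [599.6  36.8  11.4] toolx yaw 89.34 zaxis [-0.0012 -0.     -1.    ] F [-0.3  0.4  0.6] M [ 0.01  0.05 -0.02] gap 0.077
tool travel mm [0.7 1.4 0.4]
```

Emit:
servo_tool(travel=[[0,0,0.5],[0,0,0.5],[0,0,0]], delta_rot=[[0,0,0],[0,0,0],[0,0,0]])

```text
time_s: 11.45
tcp_pos: [0.5998, 0.0368, 0.0111]
eef_rot: [0.711, 0.703, -0.0, -0.0]
ft_force: [-2.6, -0.5, 3.9]
finger_gap: 0.077
```

Emit:
servo_tool(travel=[[0,0,0.4],[0,0,0.3],[0,0,0]], delta_rot=[[0,0,0],[0,0,0],[0,0,0]])

```text
time_s: 11.75
tcp_pos: [0.6002, 0.0369, 0.011]
eef_rot: [0.711, 0.703, 0.0, 0.0]
ft_force: [-4.3, 0.4, 10.0]
finger_gap: 0.0772
```

```bash
python3 d.py
```

```text
t 11.75 tcp [600.2  36.9  11. ] toolx yaw 89.35 zaxis [ 4.e-04  0.e+00 -1.e+00] F [-4.3  0.4 10. ] M [-0.03  0.63  0.03] gap 0.0772
```

Emit:
servo_tool(travel=[[0,0,0.5],[-3,0,0],[-6,0,0],[-7,0,0],[-7,0,0],[-7,0,0]], delta_rot=[[0,0,0],[0,0,0],[0,0,0],[0,0,0],[0,0,0],[0,0,0]])

```text
time_s: 12.35
tcp_pos: [0.6005, 0.007, 0.0111]
eef_rot: [0.711, 0.703, 0.001, 0.001]
ft_force: [0.7, 4.6, 10.1]
finger_gap: 0.0768
```

```bash
python3 d.py 597 -100 11
```

```text
t 12.35 tcp [600.5   7.   11.1] toolx yaw 89.35 zaxis [ 2.3e-03  7.0e-04 -1.0e+00] F [ 0.7  4.6 10.1] M [0.55 0.03 0.01] gap 0.0768
tool travel mm [-107.1   -2.3   -0. ]
```

Emit:
servo_tool(travel=[[-7,0,0.3],[-7,0,0],[-7,0,0],[-7,0,0],[-7,0,0],[-7,0,0],[-7,0,0],[-7,0,0]], delta_rot=[[0,0,0],[0,0,0.8],[0,0,0.8],[0,0,0.8],[0,0,0.8],[0,0,0.8],[0,0,0.8],[0,0,0.8]])

```text
time_s: 13.15
tcp_pos: [0.5981, -0.049, 0.0111]
eef_rot: [0.745, 0.667, 0.001, 0.001]
ft_force: [0.7, 4.3, 13.2]
finger_gap: 0.0769
```

```bash
python3 d.py 597 -100 11
```

```text
t 13.15 tcp [598.1 -49.   11.1] toolx yaw 83.72 zaxis [ 2.9e-03  4.0e-04 -1.0e+00] F [ 0.7  4.3 13.2] M [ 0.61 -0.05  0.06] gap 0.0769
tool travel mm [-50.9   4.5   0. ]
```

Emit:
servo_tool(travel=[[-7,0,0],[-7,0.5,0],[-7,1,0],[-7,1,0],[-7,1,0],[-7,1,0],[-6,0,0],[-3,0,0]], delta_rot=[[0,0,0],[0,0,0],[0,0,0],[0,0,0],[0,0,0],[0,0,0],[0,0,0],[0,0,0]])

```text
time_s: 13.95
tcp_pos: [0.597, -0.1004, 0.011]
eef_rot: [0.745, 0.667, 0.001, 0.001]
ft_force: [1.0, 4.4, 12.3]
finger_gap: 0.0768
```

```bash
python3 d.py 597 -100 11; python3 tile.py m2 597 -100
```

```text
t 13.95 tcp [ 597.  -100.4   11. ] toolx yaw 83.73 zaxis [ 2.8e-03  2.0e-04 -1.0e+00] F [ 1.   4.4 12.3] M [ 0.7  -0.07  0.05] gap 0.0768
tool travel mm [ 0.4 -0.   0. ]
side 1628 z 0.0104 minrect [602.  -98.4] [123.2 110.5] 83.91
  fit [602.45 -99.16  -5.67] cost 195.1
top 239 z 0.011 minrect [ 581.3 -107.3] [102.8  23.1] 85.69
  fit [555.98 -98.16  -4.16] cost 4.3
```

View pics/m2_s.png

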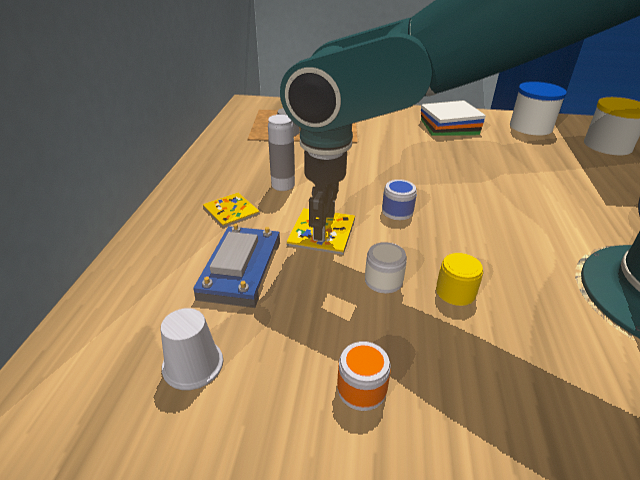

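The tile is at (322,230) in the side view and follows with its yaw turned. Before entering the gap I'll check the side camera against the top one on the tins.

```bash
cat > tins.py <<'E'
from h import *
import pickle,sys
from scipy.optimize import least_squares
def lid(c,u,v,r=32,h=.06):
    W=world(c); m=np.zeros((480,640),bool); m[v-r:v+r,u-r:u+r]=1
    m&=abs(W[...,2]-h)<.004
    n,l,s,_=cv2.connectedComponentsWithStats(m.astype(np.uint8)); k=1+np.argmax(s[1:,4]); p=W[l==k]
    cn=max(cv2.findContours((l==k).astype(np.uint8),cv2.RETR_EXTERNAL,cv2.CHAIN_APPROX_NONE)[0],key=len)[:,0]
    e=W[cn[:,1],cn[:,0]][:,:2]*1000
    o=least_squares(lambda x:np.hypot(*(e-x[:2]).T)-x[2],[*e.mean(0),32],loss='soft_l1')
    return o.x.round(2),p[:,2].mean().round(4),len(p)
if __name__=='__main__':
    for n,L in (('top',(('white',306,292),('blue',411,294),('orange',201,290))),('side',(('white',386,252),('blue',400,188),('orange',364,358)))):
        c=pickle.load(open(n+'0.pkl','rb'))
        q=[]
        for a in L: r=lid(c,*a[1:]); q.append(r[0][:2]); print(n,a[0],*r)
        d=q[0]-q[1]; print('  mid',(q[0]+q[1])/2,'dist',np.hypot(*d),np.hypot(*(q[2]-q[0])),'yaw',np.degrees(np.arctan2(-d[0],d[1])),'row',np.degrees(np.arctan2(-(q[2]-q[1])[0],(q[2]-q[1])[1])))
E
python3 tins.py
```

```text
top white [475.    26.02  30.57] 0.0607 679
top blue [ 451.12 -196.98   30.52] 0.0607 675
top orange [499.21 248.89  30.52] 0.0607 678
  mid [463.06 -85.48] dist 224.27495268085556 224.18108974665992 yaw -6.112237629562862 row -6.1559280074761
side white [477.71  28.08  30.43] 0.0604 770
side blue [ 453.49 -195.21   30.18] 0.0603 422
side orange [501.74 251.26  30.59] 0.0607 1652
  mid [465.6   -83.565] dist 224.59971616188656 224.46993852184306 yaw -6.190602105706606 row -6.16801523991157
```

Emit:
servo_tool(travel=[[0,-3,0.2],[0,-6,0],[0,-8,0],[0,-8,0],[0,-8,0],[0,-8,0],[0,-8,0],[0,-6,0]], delta_rot=[[0,0,0],[0,0,0],[0,0,0.2],[0,0,0.2],[0,0,0],[0,0,0],[0,0,0],[0,0,0]])

```text
time_s: 14.85
tcp_pos: [0.5424, -0.0943, 0.011]
eef_rot: [0.747, 0.665, 0.001, 0.002]
ft_force: [4.4, -1.0, 11.1]
finger_gap: 0.0771
```

```bash
python3 d.py 460 -84.9 11; python3 tile.py m3 545 -93
```

```text
t 14.85 tcp [542.4 -94.3  11. ] toolx yaw 83.34 zaxis [ 4.1e-03 -7.0e-04 -1.0e+00] F [ 4.4 -1.  11.1] M [-0.03 -0.74 -0.01] gap 0.0771
tool travel mm [ -0.3 -83.   -0.3]
side 1637 z 0.0105 minrect [547.5 -93.5] [124.  110.4] 83.65
  fit [547.77 -93.32  -6.27] cost 172.0
top 765 z 0.0107 minrect [511.  -97.4] [105.   44.3] 82.54
  fit [495.22 -89.08  -7.77] cost 18.1
```

Emit:
servo_tool(travel=[[0,-4,0.2],[0,-7,0],[0,-7,0],[0,-7,0],[0,-7,0],[0,-7,0],[0,-5,0]], delta_rot=[[0,0,0],[0,0,0],[0,0,0],[0,0,0],[0,0,0],[0,0,0],[0,0,0]])

```text
time_s: 15.65
tcp_pos: [0.499, -0.0892, 0.011]
eef_rot: [0.747, 0.665, 0.001, 0.002]
ft_force: [4.3, -0.1, 12.3]
finger_gap: 0.0766
```

```bash
python3 d.py 460 -84.9 11; python3 tile.py m4 503 -89
```

```text
t 15.65 tcp [499.  -89.2  11. ] toolx yaw 83.34 zaxis [ 4.6e-03 -9.0e-04 -1.0e+00] F [ 4.3 -0.1 12.3] M [ 0.05 -0.8  -0.01] gap 0.0766
tool travel mm [ -0.2 -39.2  -0.2]
side 838 z 0.0104 minrect [530.6 -90.9] [123.7  56. ] 83.45
  fit [505.31 -88.53  -6.17] cost 92.2
top 611 z 0.0108 minrect [460.2 -93.3] [104.3  37.8] 77.56
  fit [500.86 -89.78  -6.34] cost 42.6
```

View pics/m4_s.png

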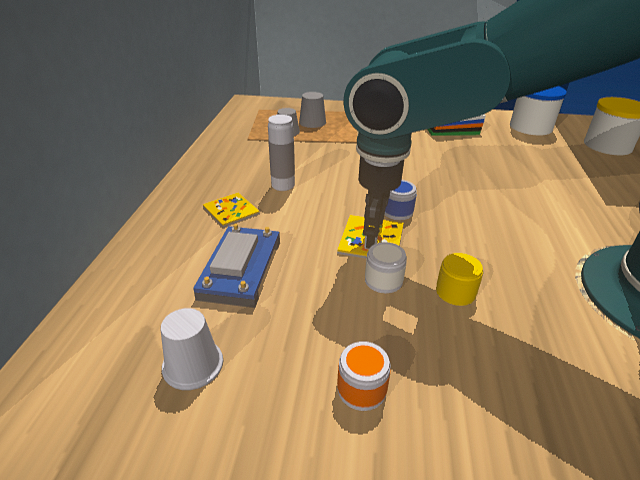

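Emit:
servo_tool(travel=[[0,-3,0],[0,-6,0],[0,-6,0],[0,-6,0],[0,-6,0],[0,-6,0],[0,-4,0],[0,-2,0]], delta_rot=[[0,0,0],[0,0,0],[0,0,0],[0,0,0],[0,0,0],[0,0,0],[0,0,0],[0,0,0]])

```text
time_s: 16.55
tcp_pos: [0.4604, -0.0847, 0.011]
eef_rot: [0.747, 0.665, 0.001, 0.002]
ft_force: [5.6, -0.5, 11.9]
finger_gap: 0.077
```

Emit:
servo_tool(travel=[[0,0,0],[0,0,-2],[0,0,-10],[0,0,-35],[0,0,-45],[0,0,-45],[0,0,-45],[0,0,-45]], delta_rot=[[0,0,0],[0,0,0],[0,0,0],[0,0,0],[0,0,0],[0,0,0],[0,0,0],[0,0,0]])

```text
time_s: 17.35
tcp_pos: [0.4582, -0.0842, 0.2385]
eef_rot: [0.747, 0.665, 0.0, 0.0]
ft_force: [1.5, -0.3, 0.1]
finger_gap: 0.0766
```

```bash
python3 d.py; python3 tile.py m5 464 -84
```

```text
t 17.35 tcp [458.2 -84.2 238.5] toolx yaw 83.34 zaxis [ 2.e-04 -1.e-04 -1.e+00] F [ 1.5 -0.3  0.1] M [0.01 0.01 0.  ] gap 0.0766
side 1693 z 0.0104 minrect [465.  -83.8] [124.9 109.6] 83.38
  fit [465.12 -85.4   -6.64] cost 105.6
top 739 z 0.0108 minrect [426.2 -96.7] [89.3 47.4] 77.46
  fit [462.7  -85.87  -7.16] cost 39.8
```

View pics/m5_t.png

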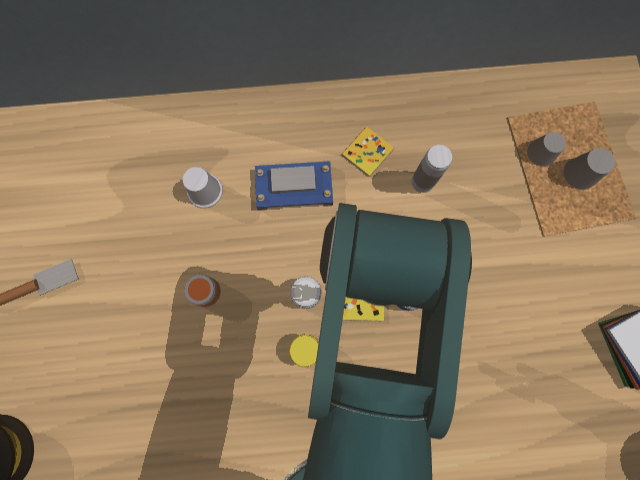

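The tile is in place to within about 2 mm by the partly occluded fits. I'll move the arm aside for a clear check.

Emit:
servo_tool(travel=[[25,0,0],[45,0,0],[45,0,0],[45,0,0],[45,0,0],[45,0,0],[45,0,0],[25,0,0]], delta_rot=[[0,0,0],[0,0,0],[0,0,0],[0,0,0],[0,0,0],[0,0,0],[0,0,0],[0,0,0]])

```text
time_s: 18.25
tcp_pos: [0.4954, 0.2363, 0.2358]
eef_rot: [0.746, 0.666, -0.0, -0.0]
ft_force: [-0.5, 0.3, -0.5]
finger_gap: 0.0771
```

```bash
cat > chk.py <<'E'
from h import *
from tile import meas
from tins import lid
import sys
for n,L in (('top',(('white',306,292),('blue',411,294),('orange',201,290))),('side',(('white',386,252),('blue',400,188),('orange',364,358)))):
    c=cap(n,sys.argv[1]+'_%s.png'%n); T=meas(n,None,(464,-84))
    a=np.radians(T[2])
    for k in L:
        r=lid(c,*k[1:]); d=r[0][:2]-T[:2]
        print('  ',k[0],r, 'in tile frame',(d[0]*np.cos(a)+d[1]*np.sin(a)).round(1),(-d[0]*np.sin(a)+d[1]*np.cos(a)).round(1))
E
python3 d.py; python3 chk.py c1
```

```text
t 18.25 tcp [495.4 236.3 235.8] toolx yaw 83.45 zaxis [-8.e-04  1.e-04 -1.e+00] F [-0.5  0.3 -0.5] M [-0.    0.03  0.02] gap 0.0771
top 2687 z 0.0108 minrect [462.9 -84.3] [120.2 110.2] 83.11
  fit [463.02 -85.15  -6.7 ] cost 125.3
   white (array([475.38,  25.86,  30.56]), np.float64(0.0607), 674) in tile frame -0.7 111.7
   blue (array([ 451.28, -197.01,   30.57]), np.float64(0.0607), 679) in tile frame 1.4 -112.5
   orange (array([489.56, 232.64,  13.88]), np.float64(0.0604), 156) in tile frame -10.7 318.7
side 878 z 0.0104 minrect [437.8 -80.5] [124.   54.4] 83.74
  fit [464.37 -86.65  -7.16] cost 73.5
   white (array([467.27,  30.1 ,  22.32]), np.float64(0.0604), 307) in tile frame -11.7 116.2
   blue (array([ 451.29, -194.78,   27.14]), np.float64(0.0597), 102) in tile frame 0.5 -108.9
   orange (array([501.87, 251.23,  30.63]), np.float64(0.0607), 1661) in tile frame -4.9 339.9
```

View pics/c1_top.png

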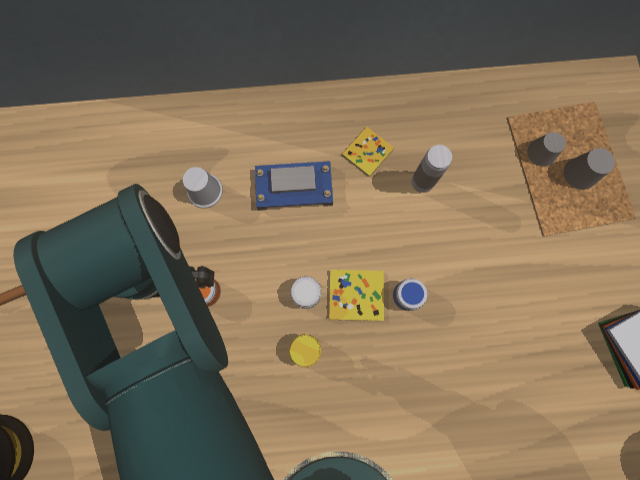

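The clear top view shows the tile at (357,295), square between the white tin (306,292) and the blue tin (411,294). In the tile frame white is at (−0.7, 111.7) mm and blue at (1.4, −112.5) mm, well inside tolerance. Tins haven't moved, and the arm is clear.

```bash
python3 - <<'E'
from bench import manip
print(manip.finish_job())
E
```

```text
the job is handed in; nothing more can be done
None
```

The tile now lies flat between the white and blue tins, and the job was handed in at about 18 s of the 64 s allowed. I pressed two spread fingertips on it, pulled it straight out of the press, re-pressed at its centre, slid it sideways while turning it about 6°, and drew it in between the tins. The force readings, taken at the end of each move, never went above about 16 N (limit 35 N).

The last unobstructed top view gave these positions in the tile's frame:

| Tin | x (mm, allowed ±8) | y (mm, allowed ±105.5 to 119.5) |
|---|---|---|
| White | −0.7 | 111.7 |
| Blue | 1.4 | −112.5 |

- **Height and yaw:** the tile top read 10.8 mm above the bench, so it is lying flat. Its yaw is within about 0.6° of square to the row.
- **Tins:** the white and blue tins are within 0.5 mm of where they started in the top view. The orange tin was hidden from above but reads unmoved in the side view.
- **Cup mould and spray can:** they look unmoved in the pictures, but I did not re-measure them.
- **Disagreement:** the side camera reads about 2.5 mm off the top one. In the last look it was blocked by the arm: white came out at (−11.7, 116.2), outside the x limit, and blue at (0.5, −108.9). I discounted that because its lid fits were visibly partial (white fitted radius 22 mm instead of 30).

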